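# Tea tin into the cupboard door rack, door shut on its roller catch

## Task

Open the little oak cupboard by pulling its door through the roller catch, take the green tea tin out of the wooden carrier and stand it upright in the free bay of the rack on the inside of the door, then push the door until the catch snaps and it is fully shut. Leave the other two tins standing in the carrier and the shaker in the rack, and do not knock or shift anything else on the worktop.

Things in the scene. Friction and masses are not known exactly. Their poses are not given: they have to be found in the camera images.
- cupboard: Small oak cupboard on the worktop, fixed: 250 mm wide (its y), 170 mm deep (x), 195 mm high. Origin: centre of its underside, +z up; its open front, closed by the door, is the plane x = -85 mm and faces -x. Walls 10 mm thick; inside, behind the door rack, a half-depth shelf with egg cups and jars that need not be touched.
- door (a joint): Angle (rad) of the cupboard's door about a vertical hinge on its right-hand front edge (seen from the robot): 0 is fully shut; it grows as the free left edge swings towards the robot and round to the right, to a stop at 1.75. The hinge is slightly stiff (0.12 N m), so the door stays where it is left.
- catch (a point): Striker head of the door's twin roller catch, low on the inside of the door, 200 mm from the hinge. The sprung rollers must be forced between about 0.07 and 0 rad: 10 to 15 N at the handle either way. Past them the catch pulls the door shut and holds it at 0; a door that only rests against the rollers stands at about 0.065 rad and is not shut.
- door_hinge (a point): Point on the hinge axis at worktop height; its frame turns with the door. Shut, its axes are the cupboard's, and it lies at -86, -125, 0 mm in the cupboard's frame. In this frame the door panel runs along +y from 1 to 249 mm, outer face x = -14 mm, inner face x = 0, from 6 to 191 mm above the worktop.
- door_handle (a point): Middle of the handle: a straight horizontal dark steel bar along the door's width, 11 mm thick, 96 mm long between its two posts, 171 mm above the worktop, its axis 40 mm in front of the outer face (34 mm free behind it). At -54, 175, 171 mm in the frame of door_hinge; turns with the door.
- rack_bay (a point): Middle of the floor of the rack's free bay inside the door: at 24, 153, 70 mm in the frame of door_hinge, same axes. Bay 126 mm long (y), 48 mm deep (x) from the door's inner face, which rises 121 mm above its floor, to a front rail 31 mm high; end and divider as high. A tin fits only long side along the door, where no finger fits behind it: hold it by its narrow ends.
- carrier: Narrow wooden carrier, fixed, holding three tins end to end along its y: 228 mm long (y), 58 mm wide (x), floor 6 mm thick, sides 32 mm, end boards 62 mm high. Origin: centre of its underside. Tins stand at y = -68, 0, +68 mm, which colour where varies; their ends are 4 mm apart, so there they can be gripped only across their flat sides.
- tin_green: Dark green upright tea tin with a fixed lid and a pale band, 40 mm (x) by 64 mm (y) by 106 mm high, 0.1 to 0.2 kg. Origin: centre of its underside, +z up. The one to put away.
- tin_red: Dark red tin of the same make and size, stays in the carrier.
- tin_blue: Dark blue tin of the same make and size, stays in the carrier.
- shaker: Small steel shaker, 37 mm across, 64 mm high, standing loose in the rack's other bay. Origin: centre of its underside.
- mug: Black mug standing upside down, 63 by 88 mm, 51 mm high. Origin: centre of its underside. A bystander.
- moka: Steel stove-top coffee pot with black handle, 100 by 163 mm, 219 mm high. Origin: middle of its underside. A bystander.
- mill: Dark wooden pepper mill, 58 mm across, 150 mm high. Origin: centre of its underside. A bystander.
- tumbler: Drinking glass standing upside down, 64 mm across, 89 mm high. Origin: centre of its underside. A bystander.
- garlic: Bulb of garlic, 60 mm across, 59 mm high. Origin: centre of its underside. A bystander.
- tall_jar: Clip-top glass jar, 95 by 79 mm, 131 mm high. Origin: centre of its underside. A bystander.

How it is judged:
By the outcome, as a careful person would: the job done as asked, in the order asked, and still so for the second after the job is handed in, with the robot touching nothing.
It also fails if it takes over 72 s, if anything falls off the work surface, if the arm or the gripper's body presses on something with over 40 N, if the wrist force passes 120 N, or if a joint passes its speed limit or range.

## Robot

A 7-joint arm with a two-finger parallel gripper is mounted at the origin on a cart in front of the work surface, level with it; the furniture and walls round the work are solid. World frame = base frame: x ahead of the robot, y to its left, z up, the work surface at z = 0. Lengths are in m, angles in rad, forces in N, time in s.
With the tool pointing down it reaches from about 0.4 to 0.875 m from the base axis. Payload 19.3 kg.
Tool frame: the origin (TCP) lies at the very end of the fingers, on their centre line; the grasp point (between the pads) lies 19 mm behind it; z points along the fingers, y is the line along which they close (so a half turn about z gives the same grasp; the last joint's range is limited). The gripper opens to 85 mm and grips with 20 to 120 N. Pads are 22 mm wide; open, the fingers measure 114 mm over their backs; the gripper's body (76 mm by 85 mm) begins 54 mm behind the grasp point. The pads swing forward as they close: fully open they stand 13 mm farther back than shut.
Start: joints at [1.275, 0.521, -0.036, 1.599, 0.021, 1.021, -0.113], TCP at [0.14, -0.609, 0.231] pointing down, gripper open.
Joint ranges: [-2.91, 2.91], [-0.3, 2.13], [-1.5, 1.42], [0.17, 2.43], [-1.26, 4.41], [0.16, 1.93], [-2.52, 2.52]. Speed limits (rad/s): [1.89, 1.89, 2.39, 2.39, 3.01, 3.01, 3.01].

## Interface

Orientations are given as [roll, pitch, yaw] about the fixed x, y, z axes, in that order (R = Rz(yaw) Ry(pitch) Rx(roll)).
In Python, from workcell import monitor, viewer, bot gives the robot as it stands.
- The arm moves only by the tool move_arm, never from a script. Its arguments are lists of equal length, an entry for each row: "gripper": the opening, from 0 (shut) to 1 (fully open); "linear": the shift along the tool's x, y, z in cm, a list of three; "twist": the turn about the tool's z in degrees. A call has 1 to 8 rows; each row shifts and turns the commanded pose from where the row before left it, along the tool's axes as they then stand; what a row does not reach is not made up. A row lasts 1/10 s, in which the tool goes at most 50 mm and 8.59 degrees, less where a joint would pass 70% of its speed; a pose out of reach is approached as far as the arm can. A call with a gripper value outside its range is refused whole. The fingers move at their own pace and stop on an object; "squeeze" is the grip in N (left out, the last holds). Time passes only in rows, so rows that do not move let the fingers close. It gives the time, the measured TCP pose, the force, the opening and the grip force at its end, in the units of the state.
- monitor.observe(): the state, without advancing time (a new reading comes with each control period).
- viewer.grab_frame(name): name is "side" or "top"; returns a dict with "img" (480x640x3 uint8, red, green, blue), "K" (3x3 intrinsics, pixels), "eye" and "rotation" of the camera in the world. Camera axes: x right, y up, looking along -z (the intrinsics and any distortion apply to the point x, -y, -z); pixel columns grow to the right and rows downward; lengths in m; the calibration is good to about 2 mm. A picture is of the moment at which its call begins. There is no depth.
- bot.job_done(): hands the job in; it is judged then, once.
The state is a dict: "clock": time; "qpos": joint angles; "qd": joint speeds; "joint_efforts": joint torques, N m; "position": TCP position; "tool_rot": TCP orientation; "force": force on the tool from outside, world axes, zero at the start; "moment": the same for the moment, N m; "grip_width": finger opening in m; "finger_force": force on a finger pad.
Only numpy, scipy, OpenCV 4.12 (cv2) and the standard library are available. Lean on these libraries where they do the work, as an engineer would, in place of code of your own. Each camera call takes 0.05 s, during which the arm holds its last target. There are 200 camera calls.

## Working session

There is one attempt and no reset: what is moved stays moved. The work goes in short steps, Python scripts to look and compute and a tool call to move; the robot and the scene stay as the last step left them, time stands still between calls to the robot, and variables do not carry over. Pictures are saved under pics/ and viewed, at most 10 in all, crops included, and the job is handed in when it is done.

Besides the shell and the picture viewer there is one more tool, called after "Request:" by a JSON object that holds its "op" and its "data". move_arm: Moves the arm, as the interface text tells. Its arguments: {"type":"object","properties":{"gripper":{"type":"array"},"linear":{"type":"array"},"twist":{"type":"array"},"squeeze":{"type":"number"}},"required":["gripper","linear","twist"]}

```bash
mkdir -p pics; ls; python3 - <<'E'
from workcell import monitor, viewer, bot
import cv2
s=monitor.observe(); print(s)
for n in("side","top"):
    f=viewer.grab_frame(n); cv2.imwrite(f"pics/{n}0.png",f["img"][:,:,::-1]); print(n,{k:f[k] for k in f if k!="img"})
E
```

```text
pics
{'clock': 0.0, 'qpos': array([ 1.27478317,  0.52203902, -0.03633211,  1.59999804,  0.02121752,
        1.02111083, -0.11280125]), 'qd': array([-0.00132291,  0.00025138,  0.00025846, -0.0007783 , -0.00144814,
        0.00056586,  0.00037921]), 'joint_efforts': array([ 2.45314459e-04, -9.27107406e+01,  1.97977021e+00, -3.69923759e+01,
        1.78452220e-02,  8.45839240e-03,  3.21266145e-05]), 'position': array([ 0.13982202, -0.60880958,  0.23071367]), 'tool_rot': array([-3.14042695e+00,  9.64650386e-05,  2.25815053e-01]), 'force': array([ 1.0667525 ,  1.10518289, -0.8057663 ]), 'moment': array([ 0.02517525,  0.02862583, -0.00750318]), 'finger_force': 0.0, 'grip_width': 0.08532102361084197}
side {'K': array([[453.82075098,   0.        , 313.74317444],
       [  0.        , 453.82075098, 237.57792681],
       [  0.        ,   0.        ,   1.        ]]), 'eye': array([-0.18397935,  0.20619627,  1.18825643]), 'rotation': array([ 0.66224645, -0.01583439, -1.75645255])}
top {'K': array([[493.22555199,   0.        , 319.26999892],
       [  0.        , 493.22555199, 238.30927456],
       [  0.        ,   0.        ,   1.        ]]), 'eye': array([-0.27947665,  0.05158573,  1.31616093]), 'rotation': array([ 0.63097079, -0.01823908, -1.56025615])}
```

View pics/side0.png

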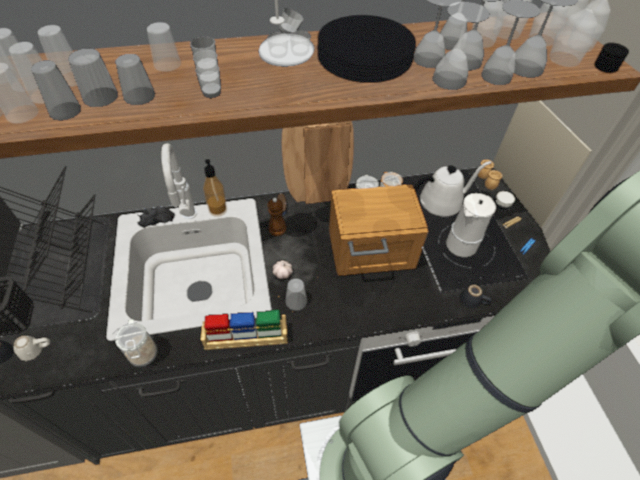

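View pics/top0.png

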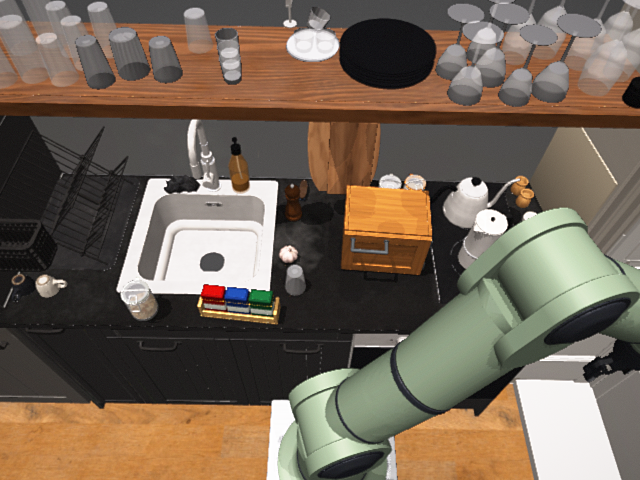

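The side view shows the cupboard at about (378,230), its handle at (368,248) and the carrier at (245,330). The green tin's lid is at (268,319), at the right-hand end of the carrier. The top view agrees, and the moka and mug stand to the right of the cupboard. Next I'll measure these on known height planes.

```bash
cat > h.py <<'E'
import numpy as np, cv2
from scipy.spatial.transform import Rotation as R
from workcell import monitor, viewer, bot
def ray(f,p):
    d=np.linalg.inv(f["K"])@np.array([p[0],p[1],1.]); d=d*[1,-1,-1]
    return R.from_euler("xyz",f["rotation"]).as_matrix()@d
def onz(f,p,z):
    d=ray(f,p); e=np.array(f["eye"]); return e+d*(z-e[2])/d[2]
def proj(f,P):
    c=R.from_euler("xyz",f["rotation"]).as_matrix().T@(np.array(P)-f["eye"]); c=c*[1,-1,-1]
    q=f["K"]@c; return q[:2]/q[2]
E
python3 - <<'E'
from h import *
fs={n:viewer.grab_frame(n) for n in("side","top")}
for n,f in fs.items():
    hsv=cv2.cvtColor(f["img"],cv2.COLOR_RGB2HSV)
    for c,(a,b) in dict(green=((55,120,40),(80,255,255)),blue=((105,150,60),(125,255,255)),red=((0,200,90),(4,255,255))).items():
        m=cv2.inRange(hsv,a,b)
        k,l,st,ce=cv2.connectedComponentsWithStats(m)
        for i in range(1,k):
            if st[i,4]>60 and 180<ce[i][0]<300 and 260<ce[i][1]<360:
                r=cv2.minAreaRect(np.argwhere(l==i)[:,::-1].astype(np.float32)); print(n,c,ce[i],st[i],onz(f,ce[i],.112).round(3))
crops=[cv2.resize(fs["side"]["img"][175:290,320:440],None,fx=5,fy=5,interpolation=cv2.INTER_CUBIC), cv2.resize(fs["side"]["img"][300:360,190:300],None,fx=7,fy=7,interpolation=cv2.INTER_CUBIC)]
for i,c in enumerate(crops): cv2.imwrite(f"pics/c{i}.png",c[:,:,::-1])
E
```

```text
side green [268.03115265 317.82554517] [256 310  24  16 321] [0.395 0.203 0.112]
side blue [241.95597484 320.04716981] [230 313  24  15 318] [0.4   0.271 0.112]
side red [216.40892193 321.42007435] [205 315  24  15 269] [0.408 0.337 0.112]
top green [260.35714286 296.30075188] [248 290  25  14 266] [0.397 0.2   0.112]
top blue [236.01886792 293.99245283] [224 287  24  14 265] [0.403 0.269 0.112]
top red [212.91286307 291.17427386] [201 285  24  13 241] [0.411 0.334 0.112]
```

View pics/c0.png

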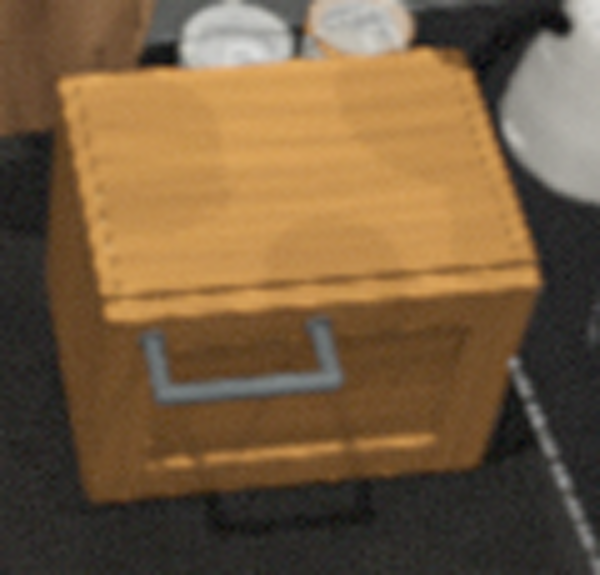

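View pics/c1.png

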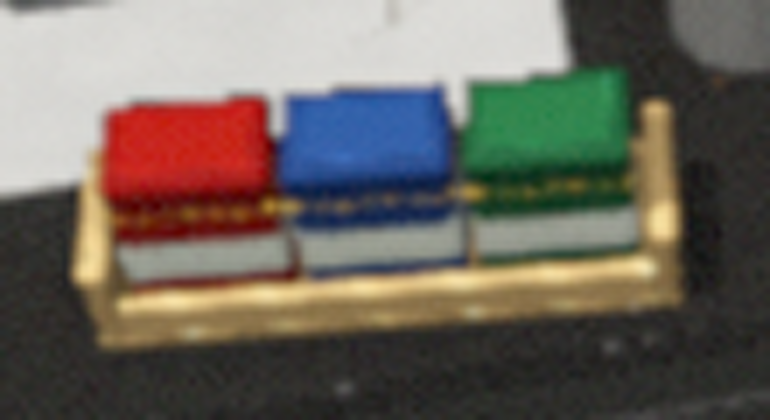

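The cupboard crop shows top corners at (62,82), (462,52), (537,262) and (105,297), and the bar running from (160,393) to (338,378). In the carrier crop, green's back edge runs from (470,84) to (625,68) and the carrier's front foot from (100,345) to (680,300). I'll convert these to positions and check them against the given sizes.

```bash
python3 - <<'E'
from h import *
f=viewer.grab_frame("side"); t=viewer.grab_frame("top")
A=lambda u,v,z:onz(f,((u+.5)/5-.5+320,(v+.5)/5-.5+175),z)
B=lambda u,v,z:onz(f,((u+.5)/7-.5+190,(v+.5)/7-.5+300),z)
c=[A(62,82,.195),A(462,52,.195),A(537,262,.195),A(105,297,.195)]
for p in c: print(p.round(4))
print("sizes",[np.linalg.norm(c[i]-c[(i+1)%4]).round(3) for i in range(4)],"centre",np.mean(c,0).round(4))
print("yaws",[np.arctan2(-(a-b)[0],(a-b)[1]).round(3) for a,b in((c[0],c[1]),(c[3],c[2]))])
h=[A(163,393,.171),A(336,378,.171)];print("handle",h,np.linalg.norm(h[0]-h[1]),np.mean(h,0))
g=[B(470,84,.112),B(625,68,.112)];print("green back",g)
k=[B(100,345,0),B(680,300,0)];print("carrier front",k,np.linalg.norm(k[0]-k[1]), np.arctan2(-(k[0]-k[1])[0],(k[0]-k[1])[1]))
# model hypothesis
yaw=np.arctan2(-(c[3]-c[2])[0],(c[3]-c[2])[1])
im=t["img"][:,:,::-1].copy()
# top-view measurement of handle: dark bluish-grey pixels
for n,fr in(("side",f),("top",t)):
    hsv=cv2.cvtColor(fr["img"],cv2.COLOR_RGB2HSV)
    m=cv2.inRange(hsv,(85,20,60),(125,160,220)); x0,x1,y0,y1=(345,392,230,262)if n=="side" else (348,392,230,260)
    q=np.argwhere(m[y0:y1,x0:x1])[:,::-1]+[x0,y0]
    low=[(x,q[q[:,0]==x][:,1].max()) for x in np.unique(q[:,0])]; print(n,[(int(a),int(b)) for a,b in low])
cv2.imwrite("pics/c2.png",np.hstack([cv2.resize(im[180:280,335:440],None,fx=4,fy=4,interpolation=2),cv2.resize(im[275:330,190:285],(380,400),interpolation=2)]))
E
```

```text
[ 0.7401 -0.0395  0.195 ]
[ 0.7233 -0.2868  0.195 ]
[ 0.5563 -0.2763  0.195 ]
[ 0.5739 -0.0286  0.195 ]
sizes [np.float64(0.248), np.float64(0.167), np.float64(0.248), np.float64(0.167)] centre [ 0.6484 -0.1578  0.195 ]
yaws [np.float64(-0.068), np.float64(-0.071)]
handle [array([ 0.52029835, -0.05099126,  0.171     ]), array([ 0.51360152, -0.14872331,  0.171     ])] 0.09796122301047004 [ 0.51694993 -0.09985728  0.171     ]
green back [array([0.41839883, 0.23022619, 0.112     ]), array([0.41484656, 0.17131369, 0.112     ])]
carrier front [array([0.39083092, 0.38953994, 0.        ]), array([0.3690406 , 0.16049557, 0.        ])] 0.23007855659614235 -0.09485035009625246
side [(377, 252)]
top [(351, 250), (352, 250), (353, 239), (354, 250), (356, 249), (359, 249), (361, 251), (363, 251), (364, 251), (366, 251), (367, 250), (368, 251), (369, 252), (370, 252), (373, 252), (375, 252), (377, 252), (378, 252), (379, 252), (380, 252), (381, 252), (385, 253), (386, 253), (387, 242)]
```

View pics/c2.png

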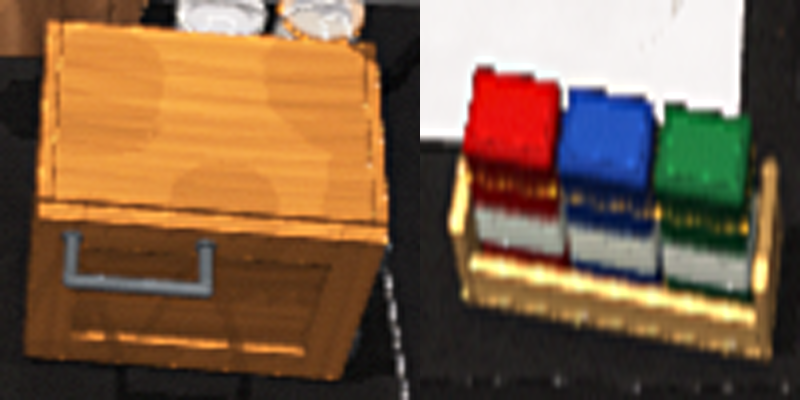

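The top view gives matching cupboard corners at (48,22), (372,42), (385,240) and (40,203), with the bar running from (70,283) to (208,290). Green's back edge there runs from (666,108) to (748,117).

```bash
python3 - <<'E'
from h import *
t=viewer.grab_frame("top"); f=viewer.grab_frame("side")
A=lambda u,v,z:onz(t,((u+.5)/4-.5+335,(v+.5)/4-.5+180),z)
B=lambda u,v,z:onz(t,((u-420+.5)/4-.5+190,(v+.5)/7.27-.5+275),z)
c=[A(48,22,.195),A(372,42,.195),A(385,240,.195),A(40,203,.195)]
for p in c: print(p.round(4))
print([np.linalg.norm(c[i]-c[(i+1)%4]).round(3) for i in range(4)],np.mean(c,0).round(4))
print("yaws",[np.arctan2(-(a-b)[0],(a-b)[1]).round(3) for a,b in((c[0],c[1]),(c[3],c[2]))])
h=[A(72,283,.171),A(206,289,.171)];print("handle",h,np.linalg.norm(h[0]-h[1]),np.mean(h,0))
print("green back",[B(666,108,.112),B(748,117,.112)]," red",[B(475,70,.112),B(558,80,.112)])
k=[B(462,300,0),B(770,352,0)];print("carrier",k,np.linalg.norm(k[0]-k[1]))
# lid centres two-view triangulation of colour blobs, and hue-edge extents of lids vs brightness split
for n,fr in(("side",f),("top",t)):
    g=cv2.cvtColor(fr["img"],cv2.COLOR_RGB2HSV); x=268 if n=="side" else 260
    print(n,[(y,int(g[y,x-5:x+6,0].mean()),int(g[y,x-5:x+6,2].mean())) for y in (range(306,340) if n=="side" else range(286,320))])
E
```

```text
[ 0.7435 -0.0418  0.195 ]
[ 0.7297 -0.2886  0.195 ]
[ 0.5429 -0.2755  0.195 ]
[ 0.5697 -0.0323  0.195 ]
[np.float64(0.247), np.float64(0.187), np.float64(0.245), np.float64(0.174)] [ 0.6465 -0.1595  0.195 ]
yaws [np.float64(-0.056), np.float64(-0.11)]
handle [array([ 0.51746563, -0.05530833,  0.171     ]), array([ 0.51450092, -0.15002617,  0.171     ])] 0.09476423286727624 [ 0.51598327 -0.10266725  0.171     ]
green back [array([0.4186196 , 0.22803659, 0.112     ]), array([0.41584702, 0.17042056, 0.112     ])]  red [array([0.43270471, 0.36374424, 0.112     ]), array([0.42947394, 0.3049607 , 0.112     ])]
carrier [array([0.39082364, 0.38624877, 0.        ]), array([0.37207012, 0.15803761, 0.        ])] 0.22898041607884861
side [(306, 26, 170), (307, 25, 175), (308, 25, 179), (309, 30, 176), (310, 50, 148), (311, 67, 123), (312, 70, 127), (313, 70, 133), (314, 70, 133), (315, 70, 134), (316, 70, 134), (317, 70, 134), (318, 70, 134), (319, 70, 135), (320, 71, 133), (321, 71, 120), (322, 71, 106), (323, 71, 80), (324, 71, 55), (325, 55, 56), (326, 41, 74), (327, 41, 74), (328, 61, 62), (329, 70, 60), (330, 60, 91), (331, 47, 138), (332, 40, 155), (333, 40, 157), (334, 42, 148), (335, 54, 121), (336, 60, 80), (337, 23, 132), (338, 20, 215), (339, 20, 226)]
top [(286, 5, 246), (287, 5, 248), (288, 110, 253), (289, 142, 229), (290, 60, 108), (291, 70, 110), (292, 70, 130), (293, 70, 131), (294, 70, 130), (295, 69, 130), (296, 69, 130), (297, 70, 131), (298, 70, 131), (299, 70, 124), (300, 70, 105), (301, 70, 89), (302, 71, 51), (303, 72, 34), (304, 55, 39), (305, 40, 61), (306, 55, 49), (307, 70, 40), (308, 67, 54), (309, 53, 110), (310, 30, 164), (311, 28, 164), (312, 32, 158), (313, 43, 133), (314, 67, 60), (315, 33, 99), (316, 22, 225), (317, 27, 255), (318, 17, 194), (319, 16, 141)]
```

```bash
python3 - <<'E'
from h import *
f=viewer.grab_frame("side"); t=viewer.grab_frame("top")
for n,fr,p,z in [("mug",f,(474,297),.03),("mugHandle",f,(488,300),.03),("mokabase",f,(462,250),.0),("tumbler top",f,(297,284),.089),("tumbler",f,(295,304),0),("tumbler t",t,(295,290),0),("garlic",f,(283,274),.01),("edgeL",f,(300,348),0),("edgeR",f,(470,322),0),("tumbT top",t,(295,268),.089)]:
    print(n,onz(fr,p,z).round(3))
H=np.array([.5555,-.2785]);y=-.068
for th in (0,1.2,1.3,1.4,1.57):
    Rz=R.from_euler("z",y+th).as_matrix()[:2,:2]
    print(th,"edge",(H+Rz@[-14,249]/np.array(1e3)).round(3),"handle",(H+Rz@[-.054,.175]).round(3),"hOuterEnd",(H+Rz@[-.06,.228]).round(3),(H+Rz@[-.06,.12]).round(3),"bay",(H+Rz@[.024,.153]).round(3))
E
```

```text
mug [ 0.4   -0.404  0.03 ]
mugHandle [ 0.383 -0.441  0.03 ]
mokabase [ 0.589 -0.452  0.   ]
tumbler top [0.499 0.109 0.089]
tumbler [0.486 0.118 0.   ]
tumbler t [ 0.484  0.11  -0.   ]
garlic [0.592 0.138 0.01 ]
edgeL [0.346 0.127 0.   ]
edgeR [ 0.338 -0.375  0.   ]
tumbT top [0.507 0.109 0.089]
0 edge [ 0.558 -0.029] handle [ 0.514 -0.1  ] hOuterEnd [ 0.511 -0.047] [ 0.504 -0.155] bay [ 0.59  -0.127]
1.2 edge [ 0.324 -0.185] handle [ 0.374 -0.253] hOuterEnd [ 0.324 -0.236] [ 0.421 -0.282] bay [ 0.427 -0.192]
1.3 edge [ 0.316 -0.209] handle [ 0.373 -0.271] hOuterEnd [ 0.321 -0.259] [ 0.422 -0.295] bay [ 0.419 -0.205]
1.4 edge [ 0.31  -0.233] handle [ 0.373 -0.29 ] hOuterEnd [ 0.32  -0.283] [ 0.425 -0.308] bay [ 0.413 -0.219]
1.57 edge [ 0.306 -0.275] handle [ 0.377 -0.32 ] hOuterEnd [ 0.324 -0.323] [ 0.432 -0.33 ] bay [ 0.405 -0.244]
```

Checks: the cupboard top measures 248 × 167 mm (250 × 170 given) and the handle about 97 mm. The handle sits at about (0.514, -0.100), with the hinge at (0.5555, -0.2785) and cupboard yaw -0.068. Green is at about (0.399, 0.203). I'll write the planner and approach the handle.

```bash
cat >> h.py <<'E'
H=np.array([.5555,-.2785]); CY=-.068
def pose():
    s=monitor.observe(); return np.r_[s["position"],s["tool_rot"][2]]
def plan(wps,start=None,step=4.0,deg=8.0,dec=1):
    """wps: list of (x,y,z,psi[,nrows]); prints rows in tool axes (cm, deg)"""
    p=pose() if start is None else np.array(start,float); L=[];T=[]
    for w in wps:
        n=w[4] if len(w)>4 else 0
        d=(np.array(w[:4])-p); d[3]=(d[3]+np.pi)%(2*np.pi)-np.pi
        n=max(n,int(np.ceil(np.linalg.norm(d[:3])*100/step)),int(np.ceil(abs(np.degrees(d[3]))/deg)),1)
        t0=p.copy()
        for i in range(1,n+1):
            g=t0+d*i/n; e=g-p; c,s=np.cos(p[3]),np.sin(p[3])
            l=np.round(100*np.array([c*e[0]+s*e[1],s*e[0]-c*e[1],-e[2]]),dec); tw=np.round(-np.degrees(g[3]-p[3]),0 if dec==1 else 1)
            L.append(l.tolist());T.append(float(tw))
            p[:2]+=np.array([c*l[0]+s*l[1],s*l[0]-c*l[1]])/100; p[2]-=l[2]/100; p[3]-=np.radians(tw)
    for i in range(0,len(L),8): print(i//8,"L",L[i:i+8],"T",T[i:i+8])
    print("end",p.round(4)); return p
def hpt(a,b,th):
    return H+R.from_euler("z",CY+th).as_matrix()[:2,:2]@[a,b]
E
python3 - <<'E'
from h import *
psi=np.pi/2+CY
plan([(.14,-.609,.33,.226),(.5115,-.1,.30,psi)])
E
```

```text
0 L [[0.0, -0.0, -3.3], [0.0, -0.0, -3.3], [0.0, -0.0, -3.3], [3.0, -2.6, 0.2], [3.2, -2.3, 0.2], [3.3, -2.1, 0.2], [3.5, -1.8, 0.2], [3.6, -1.5, 0.1]] T [-0.0, -0.0, -0.0, -5.0, -4.0, -5.0, -4.0, -5.0]
1 L [[3.8, -1.2, 0.2], [3.8, -1.0, 0.2], [3.9, -0.6, 0.2], [3.9, -0.2, 0.2], [4.0, -0.0, 0.2], [3.9, 0.3, 0.2], [3.9, 0.6, 0.2], [3.8, 1.0, 0.2]] T [-4.0, -5.0, -5.0, -4.0, -5.0, -4.0, -5.0, -4.0]
2 L [[3.8, 1.2, 0.1], [3.6, 1.5, 0.2], [3.5, 1.9, 0.2]] T [-5.0, -5.0, -4.0]
end [ 0.5116 -0.0995  0.3003  1.4998]
```

Request:
{"op": "move_arm", "data": {"gripper": [0.42,0.42,0.42,0.42,0.42,0.42,0.42,0.42], "linear": [[0,0,-3.3],[0,0,-3.3],[0,0,-3.3],[3.0,-2.6,0.2],[3.2,-2.3,0.2],[3.3,-2.1,0.2],[3.5,-1.8,0.2],[3.6,-1.5,0.1]], "twist": [0,0,0,-5,-4,-5,-4,-5], "squeeze": 60}}

```text
clock: 1.3
position: [0.2563, -0.4488, 0.3213]
tool_rot: [3.141, 0.0, 0.63]
force: [2.4, -1.5, 0.5]
grip_width: 0.0359
finger_force: 0.0
```

Request:
{"op": "move_arm", "data": {"gripper": [0.42,0.42,0.42,0.42,0.42,0.42,0.42,0.42], "linear": [[3.8,-1.2,0.2],[3.8,-1.0,0.2],[3.9,-0.6,0.2],[3.9,-0.2,0.2],[4.0,0,0.2],[3.9,0.3,0.2],[3.9,0.6,0.2],[3.8,1.0,0.2]], "twist": [-4,-5,-5,-4,-5,-4,-5,-4]}}

```text
clock: 2.1
position: [0.4426, -0.1942, 0.3055]
tool_rot: [3.141, 0.0, 1.259]
force: [0.8, -0.3, 0.7]
grip_width: 0.0359
finger_force: 0.0
```

Request:
{"op": "move_arm", "data": {"gripper": [0.42,0.42,0.42,0.42,0.42,0.42], "linear": [[3.8,1.2,0.1],[3.6,1.5,0.2],[3.5,1.9,0.2],[0,0,0],[0,0,0],[0,0,0]], "twist": [-5,-5,-4,0,0,0]}}

```text
clock: 2.7
position: [0.5112, -0.1003, 0.3003]
tool_rot: [-3.141, 0.0, 1.498]
force: [-0.1, -0.7, 0.7]
grip_width: 0.0358
finger_force: 0.0
```

Request:
{"op": "move_arm", "data": {"gripper": [0.42,0.42,0.42,0.42], "linear": [[0,0,4],[0,0,4],[0,0,3],[0,0,0]], "twist": [0,0,0,0]}}

```text
clock: 3.1
position: [0.5094, -0.1004, 0.1875]
tool_rot: [-3.136, -0.0, 1.498]
force: [0.9, -0.5, -0.3]
grip_width: 0.0361
finger_force: 0.0
```

```bash
python3 - <<'E'
from h import *
f=viewer.grab_frame("side");t=viewer.grab_frame("top")
cv2.imwrite("pics/d1.png",np.hstack([cv2.resize(a["img"][180:290,320:430,::-1],(400,400),interpolation=2) for a in(f,t)]))
s=monitor.observe();print(s["position"],s["force"])
E
```

```text
[ 0.5116398  -0.10012707  0.19121773] [0.76504241 0.12337292 0.78543632]
```

View pics/d1.png

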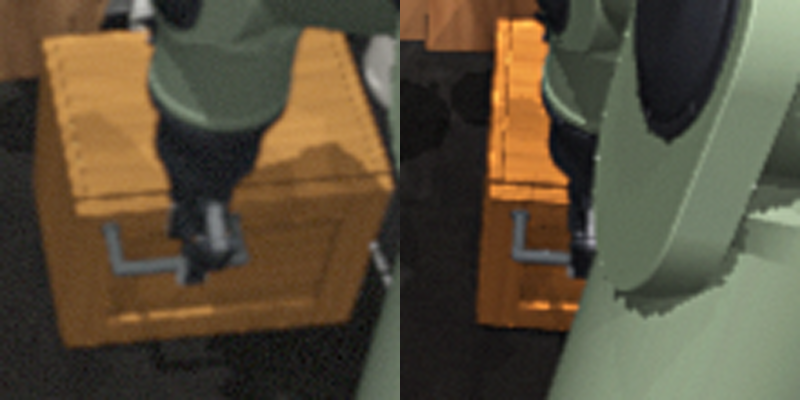

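The fingers straddle the bar line near the bar's middle, at about (190,265) in the left crop, with the bar showing from (115,268). I'll go down to grip height and close.

Request:
{"op": "move_arm", "data": {"gripper": [0.42,0.42,0.42,0.42,0.42], "linear": [[0,0,1],[0,0,1],[0,0,1],[0,0,0.8],[0,0,0]], "twist": [0,0,0,0,0]}}

```text
clock: 3.7
position: [0.5111, -0.0994, 0.1512]
tool_rot: [-3.14, -0.0, 1.5]
force: [0.7, -0.5, -0.9]
grip_width: 0.0357
finger_force: 0.0
```

Request:
{"op": "move_arm", "data": {"gripper": [0.05,0.05,0.05,0.05,0.05], "linear": [[0,0,0],[0,0,0],[0,0,0],[0,0,0],[0,0,0]], "twist": [0,0,0,0,0], "squeeze": 40}}

```text
clock: 4.2
position: [0.5129, -0.1001, 0.153]
tool_rot: [3.139, 0.0, 1.5]
force: [7.0, -3.5, -2.6]
grip_width: 0.0093
finger_force: 38.8
```

```bash
python3 - <<'E'
from h import *
w=[(*hpt(-.054,.175,th),.152,np.pi/2+CY+th) for th in np.r_[np.arange(.04,.2,.04),np.arange(.2,1.29,.06)]]
print(len(w)); plan(w,start=(*hpt(-.054,.175,0),.152,np.pi/2+CY))
E
```

```text
23
0 L [[-0.2, -0.7, -0.0], [-0.3, -0.7, -0.0], [-0.2, -0.7, -0.0], [-0.2, -0.7, -0.0], [-0.3, -0.7, -0.0], [-0.3, -1.0, -0.0], [-0.4, -1.1, -0.0], [-0.3, -1.0, -0.0]] T [-2.0, -3.0, -2.0, -2.0, -2.0, -4.0, -3.0, -4.0]
1 L [[-0.4, -1.0, -0.0], [-0.3, -1.1, -0.0], [-0.4, -1.0, -0.0], [-0.3, -1.1, -0.0], [-0.4, -1.0, -0.0], [-0.4, -1.0, -0.0], [-0.3, -1.1, -0.0], [-0.4, -1.0, -0.0]] T [-3.0, -4.0, -3.0, -4.0, -3.0, -3.0, -4.0, -3.0]
2 L [[-0.3, -1.1, -0.0], [-0.4, -1.0, -0.0], [-0.3, -1.0, -0.0], [-0.4, -1.1, -0.0], [-0.3, -1.0, -0.0], [-0.4, -1.1, -0.0], [-0.4, -1.0, -0.0]] T [-4.0, -3.0, -4.0, -3.0, -3.0, -4.0, -3.0]
end [ 0.373  -0.2678  0.152   2.7769]
```

Request:
{"op": "move_arm", "data": {"gripper": [0.05,0.05,0.05,0.05,0.05,0.05,0.05,0.05], "linear": [[-0.2,-0.7,0],[-0.3,-0.7,0],[-0.2,-0.7,0],[-0.2,-0.7,0],[-0.3,-0.7,0],[-0.3,-1.0,0],[-0.4,-1.1,0],[-0.3,-1.0,0]], "twist": [-2,-3,-2,-2,-2,-4,-3,-4], "squeeze": 50}}

```text
clock: 5.0
position: [0.4498, -0.1297, 0.1531]
tool_rot: [3.138, 0.004, 1.885]
force: [16.9, -21.2, -14.8]
grip_width: 0.0093
finger_force: 48.3
```

Request:
{"op": "move_arm", "data": {"gripper": [0.05,0.05], "linear": [[0,0,0],[0,0,0]], "twist": [0,0]}}

```text
clock: 5.2
position: [0.4498, -0.1297, 0.153]
tool_rot: [3.139, 0.004, 1.882]
force: [12.0, -16.4, -11.5]
grip_width: 0.009
finger_force: 49.0
```

```bash
python3 - <<'E'
from h import *
s=monitor.observe();p=pose();print(p,s["force"],s["moment"])
for th in(.3,.32,.34,.36,.38,.4):print(th,hpt(-.054,.175,th), np.pi/2+CY+th)
E
```

```text
[ 0.44977082 -0.12974227  0.15304742  1.88214084] [ 12.03749548 -16.41267709 -11.46026229] [-3.33769279 -2.46445732  0.1443176 ]
0.3 [ 0.46270997 -0.12060443] 1.8027963267948965
0.32 [ 0.45957083 -0.12249169] 1.8227963267948966
0.34 [ 0.45647006 -0.12444134] 1.8427963267948966
0.36 [ 0.45340889 -0.12645262] 1.8627963267948964
0.38 [ 0.45038857 -0.12852471] 1.8827963267948964
0.4 [ 0.44741028 -0.1306568 ] 1.9027963267948964
```

Request:
{"op": "move_arm", "data": {"gripper": [0.05,0.05,0.05,0.05,0.05,0.05,0.05,0.05], "linear": [[-0.6,-0.9,0.1],[-0.3,-1.1,0],[-0.4,-1.0,0],[-0.3,-1.1,0],[-0.4,-1.0,0],[-0.4,-1.0,0],[-0.3,-1.1,0],[-0.4,-1.0,0]], "twist": [-3,-4,-3,-4,-3,-3,-4,-3]}}

```text
clock: 6.0
position: [0.3941, -0.1954, 0.1527]
tool_rot: [3.14, 0.004, 2.358]
force: [1.7, 0.8, 19.8]
grip_width: 0.0089
finger_force: 51.9
```

Request:
{"op": "move_arm", "data": {"gripper": [0.05,0.05,0.05,0.05,0.05,0.05,0.05,0.05], "linear": [[-0.3,-1.1,0],[-0.4,-1.0,0],[-0.3,-1.0,0],[-0.4,-1.1,0],[-0.3,-1.0,0],[-0.4,-1.1,0],[-0.4,-1.0,0],[0,0,0]], "twist": [-4,-3,-4,-3,-3,-4,-3,0]}}

```text
clock: 6.8
position: [0.3742, -0.2701, 0.1528]
tool_rot: [-3.141, 0.005, 2.775]
force: [5.2, 0.4, 18.8]
grip_width: 0.0088
finger_force: 51.7
```

```bash
python3 - <<'E'
from h import *
s=monitor.observe();p=pose();print(p,s["force"],s["moment"],s["qpos"])
th=p[3]-np.pi/2-CY; print(th,hpt(-.054,.175,th))
E
```

```text
[ 0.37420674 -0.27010434  0.15276058  2.77478049] [ 5.22211877  0.40157226 18.78924864] [-0.08071674 -0.84497564  0.15430525] [ 1.13328065  0.48697796 -0.81990212  2.06644681  0.50345932  0.78935636
  1.21082397]
1.2719841635116786 [ 0.37277517 -0.26614541]
```

```bash
python3 - <<'E'
from h import *
P=[(.4498,-.1297,1.882),(.3941,-.1954,2.358),(.3742,-.2701,2.775),(.5129,-.1001,1.500)]
A=[];b=[]
for x,y,s in P:
    c,d=np.cos(s-np.pi/2),np.sin(s-np.pi/2)
    A+=[[1,0,c,-d],[0,1,d,c]];b+=[x,y]
A=np.array(A);b=np.array(b);s,r,_,_=np.linalg.lstsq(A,b,rcond=None);print(s,(A@s-b).round(4))
bb=b+.054*A[:,2];s2=np.linalg.lstsq(A[:,[0,1,3]],bb,rcond=None)[0];print(s2,(A[:,[0,1,3]]@s2-bb).round(4))
E
```

```text
[ 0.5582917  -0.27846482 -0.05771218  0.17483616] [ 0.      0.     -0.0004 -0.0005  0.0002  0.0004  0.0002  0.0001]
[ 0.55549483 -0.28020713  0.17483616] [ 0.0008 -0.0006 -0.0006  0.0003 -0.0013  0.0021  0.0011 -0.0019]
```

Request:
{"op": "move_arm", "data": {"gripper": [0.38,0.38,0.38,0.38,0.38,0.38,0.38], "linear": [[0,0,0],[0,0,0],[0,0,-1],[0,0,-2],[0,0,-4],[0,0,-4],[0,0,-4]], "twist": [0,0,0,0,0,0,0]}}

```text
clock: 7.5
position: [0.372, -0.2676, 0.3035]
tool_rot: [3.141, -0.0, 2.775]
force: [0.2, -1.3, -0.4]
grip_width: 0.0323
finger_force: 0.0
```

```bash
python3 - <<'E'
from h import *
p=pose();print(p)
f=viewer.grab_frame("side")
cv2.imwrite("pics/e0.png",f["img"][:,:,::-1])
# pick green: psi=1.476 at (.399,.203); travel z .30
e=plan([(.43,-.05,.30,2.2),(.399,.203,.30,1.476)])
plan([(.399,.203,.060,1.476)],start=e)
E
```

```text
[ 0.37203421 -0.26758221  0.30353286  2.77494871]
0 L [[0.4, 3.7, 0.1], [0.8, 3.7, 0.2], [1.1, 3.6, 0.1], [1.5, 3.4, 0.2], [1.8, 3.3, 0.1], [2.1, 3.2, 0.2], [3.2, 1.8, -0.0], [3.3, 1.4, -0.0]] T [5.0, 6.0, 5.0, 6.0, 5.0, 6.0, 6.0, 6.0]
1 L [[3.5, 1.0, -0.0], [3.6, 0.7, -0.0], [3.6, 0.4, -0.0], [3.6, -0.1, -0.0], [3.6, -0.4, -0.0]] T [6.0, 6.0, 6.0, 6.0, 5.0]
end [0.3994 0.2028 0.3    1.4838]
0 L [[0.0, -0.0, 4.0], [0.0, -0.0, 4.0], [0.0, -0.0, 4.0], [0.0, -0.0, 4.0], [0.0, -0.0, 4.0], [0.0, -0.0, 4.0]] T [0.0, 0.0, 0.0, 0.0, 0.0, 0.0]
end [0.3994 0.2028 0.06   1.4838]
```

View pics/e0.png

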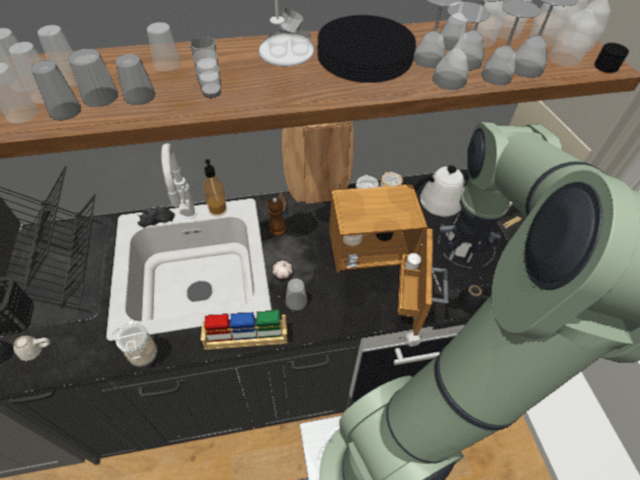

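The door stands open at about 1.27 rad, with the rack visible at (415,285) and the shaker at (413,261). The tins are unchanged. The moka area at (470,225) is unclear, so I'll enlarge it.

```bash
python3 - <<'E'
from h import *
f=viewer.grab_frame("side");t=viewer.grab_frame("top")
print(proj(f,pose()[:3]),proj(f,pose()[:3]+[0,0,.15]))
cv2.imwrite("pics/e1.png",np.hstack([cv2.resize(f["img"][160:340,390:530,::-1],(400,514),interpolation=2),cv2.resize(t["img"][170:350,400:540,::-1],(400,514),interpolation=2)]))
E
```

```text
[459.02936655 256.9589705 ] [477.77686933 216.34709757]
```

View pics/e1.png

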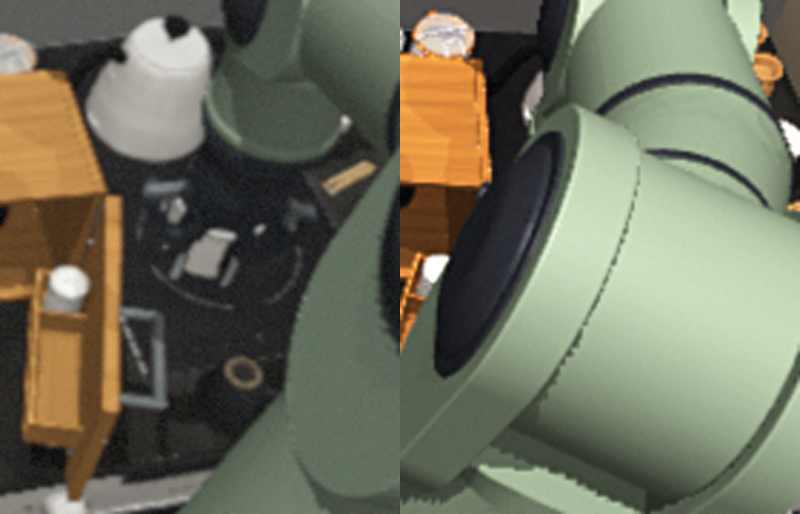

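The dark gripper is only hiding the moka (specks show through at about (210,250)), and the mug is in place at (242,375). Next is the green tin.

Request:
{"op": "move_arm", "data": {"gripper": [0.38,0.38,0.5,0.7,1,1,1,1], "linear": [[0.4,3.7,0.1],[0.8,3.7,0.2],[1.1,3.6,0.1],[1.5,3.4,0.2],[1.8,3.3,0.1],[2.1,3.2,0.2],[3.2,1.8,0],[3.3,1.4,0]], "twist": [5,6,5,6,5,6,6,6]}}

```text
clock: 8.45
position: [0.4189, 0.0241, 0.2917]
tool_rot: [-3.14, -0.001, 1.985]
force: [0.9, 1.4, -0.3]
grip_width: 0.0854
finger_force: 0.0
```

Request:
{"op": "move_arm", "data": {"gripper": [1,1,1,1,1,1,1], "linear": [[3.5,1.0,0],[3.6,0.7,0],[3.6,0.4,0],[3.6,-0.1,0],[3.6,-0.4,0],[0,0,0],[0,0,0]], "twist": [6,6,6,6,5,0,0]}}

```text
clock: 9.15
position: [0.3973, 0.2031, 0.2918]
tool_rot: [-3.14, 0.0, 1.485]
force: [-0.1, -0.2, -0.1]
grip_width: 0.0852
finger_force: 0.0
```

```bash
python3 - <<'E'
from h import *
print(pose(),monitor.observe()["grip_width"])
f=viewer.grab_frame("side");t=viewer.grab_frame("top")
cv2.imwrite("pics/e2.png",np.hstack([cv2.resize(a["img"][250:360,180:320,::-1],(400,314),interpolation=2) for a in (f,t)]))
E
```

```text
[0.3972771  0.2030838  0.2917777  1.48545206] 0.08521928289099301
```

View pics/e2.png

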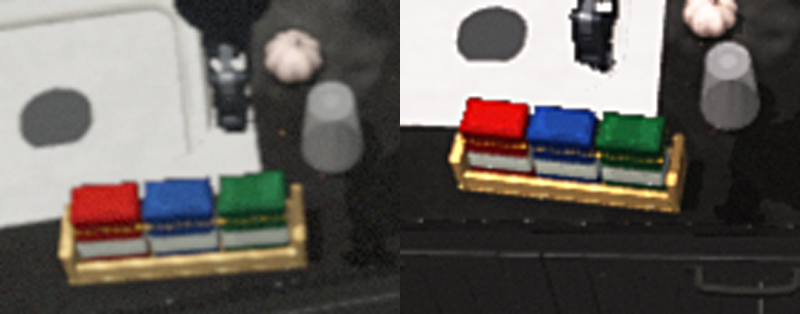

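The tins stand undisturbed, with green at (252,190), and the hand is above and clear. I'll go straight down and grip.

Request:
{"op": "move_arm", "data": {"gripper": [1,1,1,1,1,1,1,1], "linear": [[0,0.2,4],[0,0,4],[0,0,4],[0,0,3],[0,0,3],[0,0,3],[0,0,2],[0,0,0]], "twist": [0.5,0,0,0,0,0,0,0]}}

```text
clock: 10.05
position: [0.3991, 0.2008, 0.0605]
tool_rot: [-3.138, 0.002, 1.473]
force: [0.6, -0.7, 0.8]
grip_width: 0.0856
finger_force: 0.0
```

Request:
{"op": "move_arm", "data": {"gripper": [0.3,0.3,0.3,0.3,0.3,0.3,0.3], "linear": [[0,0,0],[0,0,0],[0,0,0],[0,0,0],[0,0,0],[0,0,0],[0,0,0]], "twist": [0,0,0,0,0,0,0], "squeeze": 25}}

```text
clock: 10.75
position: [0.4009, 0.2024, 0.0631]
tool_rot: [3.14, -0.0, 1.473]
force: [2.7, -2.5, 9.5]
grip_width: 0.0398
finger_force: 30.1
```

```bash
python3 - <<'E'
from h import *
p=pose();p[:]=[.3995,.2018,.0615,1.473]
e=plan([(.3995,.2018,.21,1.473),(.46,-.02,.21,2.775)],start=p)
e=plan([(.46,-.02,.075,2.775),(.46,-.02,.0575,2.775,3)],start=e)
E
```

```text
0 L [[0.0, 0.0, -3.7], [0.0, 0.0, -3.7], [0.0, 0.0, -3.7], [0.0, 0.0, -3.7], [-2.1, 0.8, -0.0], [-2.3, 0.6, -0.0], [-2.3, 0.2, -0.0], [-2.3, -0.0, -0.0]] T [-0.0, -0.0, -0.0, -0.0, -7.0, -8.0, -7.0, -8.0]
1 L [[-2.2, -0.4, -0.0], [-2.2, -0.6, -0.0], [-2.1, -1.0, -0.0], [-2.0, -1.2, -0.0], [-1.8, -1.4, -0.0], [-1.6, -1.7, -0.0]] T [-7.0, -8.0, -7.0, -8.0, -7.0, -8.0]
end [ 0.4602 -0.0203  0.2095  2.782 ]
0 L [[0.0, 0.0, 3.4], [0.0, 0.0, 3.3], [0.0, 0.0, 3.4], [0.0, 0.0, 3.4], [0.0, 0.0, 0.6], [0.0, 0.0, 0.5], [0.0, 0.0, 0.6]] T [0.0, 0.0, 0.0, 0.0, 0.0, 0.0, 0.0]
end [ 0.4602 -0.0203  0.0575  2.782 ]
```

Request:
{"op": "move_arm", "data": {"gripper": [0.3,0.3,0.3,0.3,0.3,0.3], "linear": [[0,0,-1],[0,0,-2],[0,0,-3],[0,0,-3],[0,0,-3],[0,0,-2.8]], "twist": [0,0,0,0,0,0], "squeeze": 35}}

```text
clock: 11.35
position: [0.3996, 0.2025, 0.2123]
tool_rot: [3.142, -0.0, 1.474]
force: [0.0, -0.6, -1.8]
grip_width: 0.0393
finger_force: 36.0
```

Request:
{"op": "move_arm", "data": {"gripper": [0.3,0.3,0.3,0.3,0.3], "linear": [[-2.1,0.8,0],[-2.3,0.6,0],[-2.3,0.2,0],[-2.3,0,0],[-2.2,-0.4,0]], "twist": [-7,-8,-7,-8,-7]}}

```text
clock: 11.85
position: [0.4301, 0.0908, 0.211]
tool_rot: [-3.142, 0.0, 2.125]
force: [-0.3, -0.3, -2.1]
grip_width: 0.0393
finger_force: 36.0
```

Request:
{"op": "move_arm", "data": {"gripper": [0.3,0.3,0.3,0.3,0.3,0.3,0.3], "linear": [[-2.2,-0.6,0],[-2.1,-1.0,0],[-2.0,-1.2,0],[-1.8,-1.4,0],[-1.6,-1.7,0],[0,0,0],[0,0,0]], "twist": [-8,-7,-8,-7,-8,0,0]}}

```text
clock: 12.55
position: [0.4605, -0.0196, 0.2106]
tool_rot: [3.141, -0.0, 2.78]
force: [0.2, 1.1, -2.0]
grip_width: 0.04
finger_force: 36.1
```

```bash
python3 - <<'E'
from h import *
s=monitor.observe();print(pose(),s["grip_width"],s["finger_force"],s["force"])
f=viewer.grab_frame("side");t=viewer.grab_frame("top")
for n,a in(("s",f),("t",t)):
    m=cv2.inRange(cv2.cvtColor(a["img"],cv2.COLOR_RGB2HSV),(55,110,25),(85,255,255)); k,l,st,ce=cv2.connectedComponentsWithStats(m)
    print(n,[(st[i].tolist(),ce[i].round()) for i in range(1,k) if st[i,4]>40], proj(a,pose()[:3]))
E
```

```text
[ 0.46052609 -0.01963991  0.21064648  2.78004722] 0.03997165078647806 36.06058895587921 [ 0.16137052  1.07669011 -1.96845976]
s [([340, 251, 16, 18, 222], array([347., 260.])), ([337, 280, 15, 7, 67], array([344., 283.]))] [346.89813803 264.21230934]
t [([332, 246, 16, 18, 213], array([340., 255.])), ([331, 263, 14, 6, 41], array([338., 265.])), ([330, 272, 16, 9, 70], array([337., 276.]))] [340.81309391 259.0613783 ]
```

Request:
{"op": "move_arm", "data": {"gripper": [0.3,0.3,0.3,0.3,0.3,0.3,0.3], "linear": [[0,0,3.5],[0,0,3.5],[0,0,3],[0,0,2.5],[0,0,1.5],[0,0,0.8],[0,0,0]], "twist": [0,0,0,0,0,0,0]}}

```text
clock: 13.35
position: [0.4606, -0.0189, 0.0621]
tool_rot: [-3.141, -0.001, 2.783]
force: [-0.3, -0.2, -0.8]
grip_width: 0.0397
finger_force: 36.0
```

Request:
{"op": "move_arm", "data": {"gripper": [0.3,0.3,0.3], "linear": [[0,0,0.3],[0,0,0.2],[0,0,0]], "twist": [0,0,0]}}

```text
clock: 13.65
position: [0.461, -0.0197, 0.0576]
tool_rot: [3.142, 0.001, 2.782]
force: [-0.1, 0.5, -0.8]
grip_width: 0.0396
finger_force: 36.0
```

Request:
{"op": "move_arm", "data": {"gripper": [0.3,0.3,0.3], "linear": [[0,0,0.1],[0,0,0.1],[0,0,0]], "twist": [0,0,0]}}

```text
clock: 13.95
position: [0.4616, -0.019, 0.0566]
tool_rot: [3.141, 0.002, 2.783]
force: [-6.1, 1.6, 28.4]
grip_width: 0.0396
finger_force: 39.1
```

Request:
{"op": "move_arm", "data": {"gripper": [0.6,1,1,1,1,1,1,1], "linear": [[0,0,-0.1],[0,0,0],[0,0,0],[0,0,0],[0,0,-2],[0,0,-2.5],[0,0,-3],[0,0,-1.5]], "twist": [0,0,0,0,0,0,0,0]}}

```text
clock: 14.75
position: [0.4613, -0.0194, 0.1481]
tool_rot: [3.141, 0.001, 2.783]
force: [0.8, -0.6, -0.0]
grip_width: 0.0854
finger_force: 0.0
```

Request:
{"op": "move_arm", "data": {"gripper": [1,1,1,1,1,1], "linear": [[0,0,0],[0,0,0],[0,0,0],[0,0,0],[0,0,0],[0,0,0]], "twist": [7.5,7.5,7.5,7.5,7.5,7.5]}}

```text
clock: 15.35
position: [0.4608, -0.0196, 0.1463]
tool_rot: [-3.142, -0.0, 1.992]
force: [-0.4, 0.0, 0.2]
grip_width: 0.0857
finger_force: 0.0
```

Request:
{"op": "move_arm", "data": {"gripper": [1,1,1,1,1,1,1,1], "linear": [[0,0,0],[0,0,0],[0,0,0],[0,0,0],[0,0,0],[0,0,0],[0,0,0],[0,0,0]], "twist": [7.5,7.5,7.5,7.5,7.5,7.5,0,0]}}

```text
clock: 16.15
position: [0.4608, -0.0195, 0.1463]
tool_rot: [3.142, 0.0, 1.216]
force: [-0.7, -0.0, 0.6]
grip_width: 0.0852
finger_force: 0.0
```

```bash
python3 - <<'E'
from h import *
print(pose(), monitor.observe()["grip_width"])
f=viewer.grab_frame("side")
cv2.imwrite("pics/g1.png",cv2.resize(f["img"][200:350,280:450,::-1],(680,600),interpolation=2))
E
```

```text
[ 0.46083481 -0.0194543   0.1463048   1.2161964 ] 0.08523609542043606
```

View pics/g1.png

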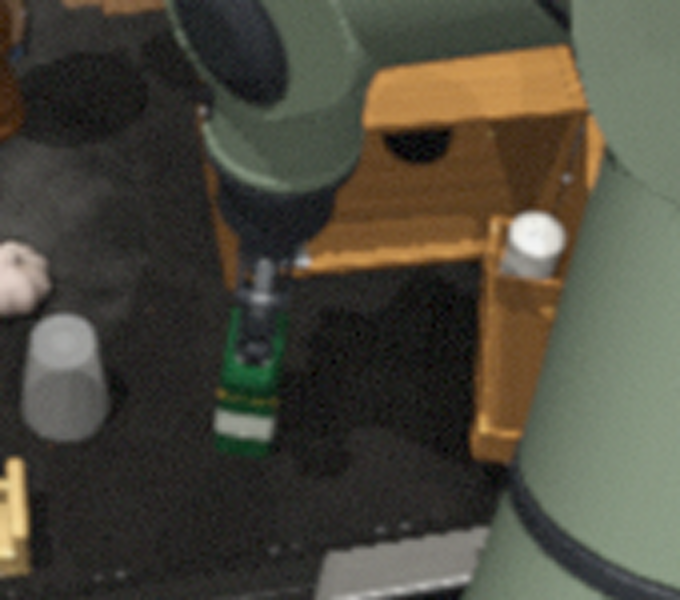

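The green tin stands upright on the worktop at (250,380), under the open fingers, with its narrow ends along the closing line. The rack shows at (510,350) with the shaker at (535,245). I'll check the open door's angle numerically from the door's top edge in the saved picture.

```bash
python3 - <<'E'
from h import *
f=viewer.grab_frame("side"); im=cv2.imread("pics/e0.png"); hsv=cv2.cvtColor(im,cv2.COLOR_BGR2HSV)
ang=2.775-np.pi/2
for Hh in ([.5565,-.2795],[.5583,-.2785]):
    M=R.from_euler("z",ang).as_matrix()[:2,:2]
    for p in [(0,.249,.191),(-.014,.249,.191),(0,.02,.191),(-.014,.02,.191)]:
        print(p,proj(f,[*(np.array(Hh)+M@p[:2]),p[2]]).round(1))
for r in (240,250,260,270,280,290,300,305): 
    v=im[r,412:440].astype(int).sum(1)//3; h=hsv[r,412:440,0]
    print(r,v.tolist())
E
```

```text
(0, 0.249, 0.191) [425. 303.]
(-0.014, 0.249, 0.191) [430.6 303.9]
(0, 0.02, 0.191) [427.5 233.1]
(-0.014, 0.02, 0.191) [432.5 233.8]
(0, 0.249, 0.191) [424.4 302.4]
(-0.014, 0.249, 0.191) [430.  303.3]
(0, 0.02, 0.191) [427.  232.6]
(-0.014, 0.02, 0.191) [432.  233.4]
240 [49, 44, 51, 53, 52, 49, 53, 65, 65, 65, 58, 60, 61, 62, 90, 133, 150, 150, 147, 133, 91, 47, 36, 43, 39, 47, 68, 61]
250 [52, 47, 62, 66, 71, 71, 64, 59, 62, 68, 66, 65, 67, 66, 92, 133, 144, 146, 148, 132, 95, 51, 39, 39, 40, 33, 37, 38]
260 [245, 246, 244, 240, 231, 222, 217, 205, 162, 99, 67, 64, 62, 68, 91, 123, 139, 145, 150, 122, 78, 47, 34, 36, 35, 38, 38, 38]
270 [94, 100, 109, 114, 122, 121, 107, 98, 80, 68, 66, 68, 64, 73, 92, 125, 138, 136, 131, 114, 110, 109, 103, 107, 109, 116, 119, 117]
280 [134, 132, 135, 131, 126, 109, 86, 76, 63, 64, 68, 66, 63, 79, 112, 145, 153, 152, 144, 113, 69, 34, 48, 93, 119, 92, 50, 36]
290 [131, 130, 132, 127, 124, 97, 76, 68, 64, 68, 65, 66, 63, 78, 116, 139, 147, 146, 136, 107, 60, 37, 37, 51, 46, 53, 56, 84]
300 [131, 130, 132, 129, 123, 91, 76, 64, 64, 63, 61, 66, 67, 89, 133, 147, 148, 152, 146, 126, 107, 107, 110, 116, 114, 119, 121, 122]
305 [131, 130, 131, 128, 124, 100, 71, 67, 67, 65, 66, 66, 67, 64, 73, 76, 77, 74, 66, 47, 32, 30, 31, 40, 44, 46, 41, 42]
```

```bash
python3 - <<'E'
from h import *
f=viewer.grab_frame("side"); im=cv2.imread("pics/e0.png").astype(int)
for n,Hh,ang in (("H1",[.5565,-.2795],1.2042),("H1+",[.5565,-.2795],1.215),("H2",[.5583,-.2785],1.2042)):
    M=R.from_euler("z",ang).as_matrix()[:2,:2]; P=lambda a,b,z:proj(f,[*(np.array(Hh)+M@[a,b]),z]).round(1).tolist()
    print(n,"floor/door",P(0,.12,.07),P(0,.153,.07),P(0,.19,.07),"rail in top",P(.048,.12,.101),P(.048,.19,.101),"out",P(.054,.12,.101),P(.054,.19,.101),"endtop",P(.024,.216,.101),P(.024,.09,.101))
for r in (280,290,300,305,310): print(r,[im[r,c].tolist()[2] for c in range(394,422)])
print("col410",[(r,int(im[r,410].sum()//3)) for r in range(262,325)])
E
```

```text
H1 floor/door [417.7, 285.6] [417.2, 295.2] [416.7, 306.5] rail in top [402.9, 277.1] [401.4, 298.0] out [400.8, 276.7] [399.2, 297.7] endtop [409.6, 307.6] [411.8, 269.8]
H1+ floor/door [418.1, 285.6] [417.8, 295.3] [417.4, 306.6] rail in top [403.3, 277.3] [402.1, 298.3] out [401.2, 277.0] [399.9, 298.0] endtop [410.5, 307.9] [412.2, 269.9]
H2 floor/door [417.1, 285.1] [416.7, 294.8] [416.1, 306.0] rail in top [402.4, 276.6] [400.8, 297.5] out [400.3, 276.3] [398.6, 297.2] endtop [409.0, 307.1] [411.3, 269.4]
280 [39, 41, 40, 33, 33, 79, 146, 170, 168, 152, 170, 180, 185, 186, 184, 184, 186, 187, 187, 187, 187, 186, 178, 157, 124, 106, 93, 95]
290 [41, 45, 38, 39, 74, 122, 145, 177, 160, 150, 171, 182, 188, 186, 182, 180, 185, 186, 185, 184, 185, 181, 174, 140, 111, 100, 94, 97]
300 [42, 44, 40, 39, 97, 159, 187, 190, 176, 187, 196, 191, 188, 184, 182, 183, 183, 186, 186, 184, 184, 182, 176, 136, 107, 93, 94, 94]
305 [42, 47, 34, 49, 94, 153, 201, 188, 166, 184, 189, 188, 186, 182, 183, 183, 183, 185, 184, 185, 183, 181, 175, 143, 103, 98, 98, 96]
310 [41, 40, 40, 78, 135, 133, 118, 111, 110, 112, 111, 114, 112, 112, 109, 110, 116, 124, 131, 133, 132, 134, 138, 145, 145, 120, 97, 94]
col410 [(262, 193), (263, 155), (264, 148), (265, 142), (266, 152), (267, 154), (268, 149), (269, 128), (270, 89), (271, 71), (272, 76), (273, 76), (274, 75), (275, 83), (276, 111), (277, 122), (278, 132), (279, 132), (280, 132), (281, 130), (282, 132), (283, 132), (284, 134), (285, 134), (286, 131), (287, 133), (288, 132), (289, 131), (290, 130), (291, 131), (292, 134), (293, 134), (294, 131), (295, 131), (296, 129), (297, 130), (298, 131), (299, 132), (300, 130), (301, 132), (302, 131), (303, 133), (304, 129), (305, 127), (306, 130), (307, 130), (308, 124), (309, 102), (310, 80), (311, 73), (312, 76), (313, 78), (314, 74), (315, 74), (316, 50), (317, 19), (318, 11), (319, 13), (320, 15), (321, 15), (322, 21), (323, 16), (324, 26)]
```

Request:
{"op": "move_arm", "data": {"gripper": [1,1,1,1,1], "linear": [[0,0,3],[0,0,2.5],[0,0,1.7],[0,0,1],[0,0,0]], "twist": [0,0,0,0,0]}}

```text
clock: 16.8
position: [0.4604, -0.0194, 0.0635]
tool_rot: [-3.14, 0.0, 1.213]
force: [-0.3, 0.4, 0.1]
grip_width: 0.0853
finger_force: 0.0
```

Request:
{"op": "move_arm", "data": {"gripper": [0.6,0.6,0.6,0.6,0.6,0.6], "linear": [[0,0,0],[0,0,0],[0,0,0],[0,0,0],[0,0,0],[0,0,0]], "twist": [0,0,0,0,0,0], "squeeze": 25}}

```text
clock: 17.4
position: [0.4613, -0.0196, 0.0651]
tool_rot: [3.14, -0.0, 1.212]
force: [-1.3, 1.3, 8.5]
grip_width: 0.0638
finger_force: 28.5
```

Gripped at 63.8 mm, and the bay's floor and door line match the model to within 0.3 px. So the bay is at (0.4223, -0.2023).

```bash
python3 - <<'E'
from h import *
e=plan([(.4607,-.0195,.20,1.212),(.422,-.203,.20,1.204)],start=(.4607,-.0195,.0641,1.212),step=3.0)
E
```

```text
0 L [[0.0, 0.0, -2.7], [0.0, 0.0, -2.7], [0.0, 0.0, -2.8], [0.0, 0.0, -2.7], [0.0, 0.0, -2.7], [-2.6, 0.4, 0.0], [-2.7, 0.4, 0.0], [-2.6, 0.4, 0.0]] T [-0.0, -0.0, -0.0, -0.0, -0.0, 0.0, 0.0, 0.0]
1 L [[-2.7, 0.4, 0.0], [-2.6, 0.4, 0.0], [-2.7, 0.4, 0.0], [-2.6, 0.4, 0.0]] T [0.0, 0.0, 0.0, 0.0]
end [ 0.422  -0.2026  0.2001  1.212 ]
```

Request:
{"op": "move_arm", "data": {"gripper": [0.6,0.6,0.6,0.6,0.6,0.6], "linear": [[0,0,-1],[0,0,-2],[0,0,-3],[0,0,-3],[0,0,-3],[0,0,-1.6]], "twist": [0,0,0,0,0,0], "squeeze": 35}}

```text
clock: 18.0
position: [0.4612, -0.0194, 0.2032]
tool_rot: [3.139, -0.001, 1.212]
force: [-0.1, -0.5, -2.6]
grip_width: 0.0635
finger_force: 40.4
```

Request:
{"op": "move_arm", "data": {"gripper": [0.6,0.6,0.6,0.6,0.6,0.6,0.6,0.6], "linear": [[-2.6,0.4,0],[-2.7,0.4,0],[-2.6,0.4,0],[-2.7,0.4,0],[-2.6,0.4,0],[-2.7,0.4,0],[-2.6,0.4,0],[0,0,0]], "twist": [0,0.5,0,0,0,0,0,0]}}

```text
clock: 18.8
position: [0.4198, -0.2053, 0.2008]
tool_rot: [3.142, 0.001, 1.199]
force: [0.2, 1.1, -1.8]
grip_width: 0.0634
finger_force: 40.4
```

Request:
{"op": "move_arm", "data": {"gripper": [0.6,0.6], "linear": [[0,0,0],[0,0,0]], "twist": [0,0]}}

```text
clock: 19.0
position: [0.4211, -0.2016, 0.2007]
tool_rot: [3.141, -0.0, 1.204]
force: [0.1, -0.4, -1.3]
grip_width: 0.0639
finger_force: 40.4
```

```bash
python3 - <<'E'
from h import *
s=monitor.observe();p=pose();print(p,s["grip_width"],s["force"])
f=viewer.grab_frame("side");t=viewer.grab_frame("top")
M=R.from_euler("z",p[3]-np.pi/2).as_matrix()[:2,:2]
for n,a in(("s",f),("t",t)):
    hsv=cv2.cvtColor(a["img"],cv2.COLOR_RGB2HSV);m=cv2.inRange(hsv,(60,130,25),(80,255,255)); k,l,st,ce=cv2.connectedComponentsWithStats(m)
    print(n,[(st[i].tolist(),ce[i].round(1)) for i in range(1,k) if st[i,4]>15])
# tin rests: predicted outline of tin near face in side view (camera sees +normal face)
c=p[:2];ay=np.array([np.sin(p[3]),-np.cos(p[3])]);ax=np.array([np.cos(p[3]),np.sin(p[3])])
for z in (p[2]-.0645,p[2]+.0415):
    print(z,[proj(f,[*(c+i*.02*ax+j*.032*ay),z]).round(1).tolist() for i in(1,-1) for j in(1,-1)])
print("door top cols",[int(f["img"][r,c].astype(int).sum()//3) for r in (300,) for c in range(418,436)])
E
```

```text
[ 0.42110562 -0.20161416  0.20072369  1.2040252 ] 0.06391890500119485 [ 0.1362449  -0.42597671 -1.29568915]
s [([411, 252, 6, 21, 69], array([413.5, 262. ])), ([407, 287, 12, 5, 40], array([412.6, 288.8]))]
t []
0.13622369461981845 [[406.4, 271.1], [405.0, 290.4], [420.8, 273.4], [419.9, 292.9]]
0.24222369461981846 [[413.6, 248.4], [412.4, 268.5], [429.0, 250.8], [428.4, 271.0]]
door top cols [52, 56, 55, 51, 64, 61, 65, 74, 100, 128, 138, 140, 140, 128, 117, 104, 109, 110]
```

Request:
{"op": "move_arm", "data": {"gripper": [0.6,0.6,0.6,0.6,0.6,0.6], "linear": [[-0.2,0,0],[0,0,1],[0,0,1.2],[0,0,0.8],[0,0,0.5],[0,0,0]], "twist": [-0.5,0,0,0,0,0]}}

```text
clock: 19.7
position: [0.4199, -0.2039, 0.1644]
tool_rot: [-3.14, -0.0, 1.212]
force: [-0.1, 0.7, -1.1]
grip_width: 0.0634
finger_force: 40.4
```

```bash
python3 - <<'E'
from h import *
s=monitor.observe();p=pose();print(p,s["force"])
f=viewer.grab_frame("side")
for r in (285,295,300,304): print(r,f["img"][r,396:436,0].tolist())
for r in (285,295,300): print(r,"hue",cv2.cvtColor(f["img"],cv2.COLOR_RGB2HSV)[r,396:436,0].tolist())
c=p[:2];ay=np.array([np.sin(p[3]),-np.cos(p[3])]);ax=np.array([np.cos(p[3]),np.sin(p[3])])
for z in (p[2]-.0645,p[2]+.0415):
    print(z,[proj(f,[*(c+i*.02*ax+j*.032*ay),z]).round(1).tolist() for i in(1,-1) for j in(1,-1)])
E
```

```text
[ 0.41993689 -0.20393392  0.16444329  1.21222201] [-0.06503019  0.6991403  -1.13616238]
285 [40, 41, 43, 83, 137, 166, 170, 141, 92, 78, 109, 97, 53, 23, 17, 60, 96, 93, 63, 32, 33, 34, 38, 42, 41, 45, 35, 41, 53, 67, 121, 176, 194, 195, 191, 163, 109, 49, 28, 31]
295 [33, 35, 84, 131, 146, 178, 153, 115, 70, 32, 16, 24, 18, 22, 17, 16, 24, 21, 22, 30, 30, 34, 48, 61, 65, 70, 67, 66, 75, 104, 148, 184, 197, 198, 199, 174, 120, 51, 26, 21]
300 [41, 32, 83, 136, 146, 165, 149, 153, 160, 130, 99, 94, 89, 89, 89, 91, 87, 84, 86, 85, 80, 77, 75, 72, 66, 67, 88, 93, 96, 103, 145, 180, 191, 196, 193, 173, 133, 106, 107, 108]
304 [34, 39, 93, 154, 173, 174, 157, 170, 175, 172, 171, 170, 166, 165, 163, 164, 161, 158, 156, 155, 150, 113, 75, 76, 89, 91, 92, 93, 93, 91, 107, 123, 133, 141, 138, 117, 73, 32, 23, 29]
285 hue [4, 23, 17, 14, 15, 16, 16, 16, 22, 45, 53, 56, 67, 72, 73, 67, 73, 95, 90, 83, 120, 86, 123, 114, 90, 108, 83, 174, 13, 16, 14, 16, 16, 16, 16, 16, 14, 17, 120, 173]
295 hue [60, 42, 13, 15, 15, 16, 15, 17, 27, 63, 72, 67, 72, 69, 72, 73, 67, 67, 68, 65, 69, 65, 53, 22, 17, 13, 15, 18, 15, 16, 16, 16, 17, 17, 17, 16, 15, 10, 0, 68]
300 hue [17, 34, 14, 15, 16, 17, 16, 15, 16, 15, 15, 15, 15, 16, 17, 14, 16, 16, 17, 18, 18, 16, 14, 14, 14, 14, 14, 15, 15, 15, 15, 16, 17, 17, 17, 15, 15, 30, 100, 84]
0.09994329030743238 [[404.9, 278.4], [403.8, 297.6], [419.0, 280.6], [418.3, 299.9]]
0.2059432903074324 [[411.9, 256.8], [410.8, 276.6], [427.0, 259.0], [426.5, 279.0]]
```

Request:
{"op": "move_arm", "data": {"gripper": [0.6,0.6,0.6,0.6,0.6], "linear": [[0,0,0.7],[0,0,0.7],[0,0,0.7],[0,0,0.5],[0,0,0]], "twist": [0,0,0,0,0]}}

```text
clock: 20.25
position: [0.4199, -0.204, 0.1386]
tool_rot: [-3.14, -0.0, 1.212]
force: [0.7, 0.0, -1.8]
grip_width: 0.0639
finger_force: 40.4
```

Request:
{"op": "move_arm", "data": {"gripper": [0.6,0.6,0.6,0.6], "linear": [[0,0,0.2],[0,0,0.1],[0,0,0.1],[0,0,0]], "twist": [0,0,0,0]}}

```text
clock: 20.65
position: [0.4202, -0.2043, 0.1353]
tool_rot: [3.142, 0.0, 1.212]
force: [-0.6, -0.1, -1.7]
grip_width: 0.0635
finger_force: 40.4
```

Request:
{"op": "move_arm", "data": {"gripper": [0.6,0.6,0.6], "linear": [[0,0,0.1],[0,0,0.1],[0,0,0]], "twist": [0,0,0]}}

```text
clock: 20.95
position: [0.4206, -0.2043, 0.1348]
tool_rot: [3.141, 0.001, 1.212]
force: [-10.2, 4.6, 39.3]
grip_width: 0.0639
finger_force: 45.2
```

Request:
{"op": "move_arm", "data": {"gripper": [0.65,0.95,0.95,0.95,0.95,0.95,0.95,0.95], "linear": [[0,0,-0.1],[0,0,0],[0,0,0],[0,0,0],[0,0,-1],[0,0,-3],[0,0,-4],[0,0,-4]], "twist": [0,0,0,0,0,0,0,0]}}

```text
clock: 21.75
position: [0.42, -0.2037, 0.2562]
tool_rot: [-3.141, -0.001, 1.213]
force: [0.1, -1.4, -0.2]
grip_width: 0.0811
finger_force: 0.0
```

Request:
{"op": "move_arm", "data": {"gripper": [0.95,0.95,0.42,0.42], "linear": [[0,0,-4],[0,0,-2],[0,0,0],[0,0,0]], "twist": [0,0,0,0]}}

```text
clock: 22.15
position: [0.4201, -0.2042, 0.3145]
tool_rot: [3.141, 0.0, 1.212]
force: [-0.0, 0.8, -0.8]
grip_width: 0.0544
finger_force: 0.0
```

```bash
python3 - <<'E'
from h import *
s=monitor.observe();p=pose();print(p,s["force"])
f=viewer.grab_frame("side");hsv=cv2.cvtColor(f["img"],cv2.COLOR_RGB2HSV)
m=cv2.inRange(hsv,(55,110,15),(85,255,255)); k,l,st,ce=cv2.connectedComponentsWithStats(m)
print([(st[i].tolist(),ce[i].round(1)) for i in range(1,k) if st[i,4]>15])
c=np.array([.4202,-.2043]);q=1.212;ay=np.array([np.sin(q),-np.cos(q)]);ax=np.array([np.cos(q),np.sin(q)])
for z in (.07,.176):
    print(z,[proj(f,[*(c+i*.02*ax+j*.032*ay),z]).round(1).tolist() for i in(1,-1) for j in(1,-1)])
for r in (285,295,300): print(r,f["img"][r,396:436,0].tolist())
E
```

```text
[ 0.42008256 -0.20419002  0.31453659  1.21182615] [-0.01437872  0.76932193 -0.78330245]
[([408, 266, 15, 23, 309], array([415.3, 276.8])), ([407, 289, 13, 4, 30], array([412.7, 290.9])), ([404, 299, 12, 5, 36], array([409.2, 301.1]))]
0.07 [[403.2, 283.9], [402.0, 302.9], [417.1, 286.1], [416.3, 305.2]]
0.176 [[409.9, 263.1], [408.9, 282.8], [424.7, 265.3], [424.1, 285.1]]
285 [38, 36, 41, 81, 132, 166, 157, 112, 97, 103, 90, 60, 25, 16, 9, 25, 22, 21, 27, 20, 22, 18, 25, 24, 30, 33, 30, 69, 90, 105, 143, 187, 197, 195, 192, 175, 122, 62, 29, 37]
295 [36, 34, 84, 141, 157, 184, 148, 99, 131, 153, 158, 157, 158, 160, 161, 161, 158, 155, 155, 149, 146, 146, 128, 97, 80, 78, 88, 94, 94, 113, 157, 188, 198, 198, 198, 175, 116, 45, 30, 23]
300 [48, 33, 78, 137, 170, 194, 159, 71, 19, 15, 24, 21, 18, 25, 24, 29, 39, 40, 50, 58, 67, 71, 71, 88, 92, 90, 89, 93, 97, 106, 153, 183, 192, 197, 193, 175, 131, 106, 106, 107]
```

The tin stands upright in the bay: its lid outline spans columns 408–423 from row 266, as predicted, and the door hasn't moved. Now back to the handle.

```bash
python3 - <<'E'
from h import *
e=plan([(.3745,-.271,.30,2.78)],deg=8)
E
```

```text
0 L [[-0.7, -0.2, 0.1], [-0.6, -0.2, 0.1], [-0.6, -0.3, 0.1], [-0.5, -0.4, 0.2], [-0.5, -0.5, 0.1], [-0.4, -0.5, 0.1], [-0.4, -0.6, 0.1], [-0.3, -0.6, 0.1]] T [-7.0, -8.0, -7.0, -8.0, -7.0, -8.0, -7.0, -8.0]
1 L [[-0.2, -0.6, 0.1], [-0.1, -0.7, 0.2], [0.0, -0.7, 0.1], [0.1, -0.6, 0.1]] T [-7.0, -8.0, -7.0, -8.0]
end [ 0.3743 -0.2705  0.2999  2.7828]
```

Request:
{"op": "move_arm", "data": {"gripper": [0.42,0.42,0.42,0.42,0.42,0.42,0.42,0.42], "linear": [[-0.7,-0.2,0.1],[-0.6,-0.2,0.1],[-0.6,-0.3,0.1],[-0.5,-0.4,0.2],[-0.5,-0.5,0.1],[-0.4,-0.5,0.1],[-0.4,-0.6,0.1],[-0.3,-0.6,0.1]], "twist": [-7,-8,-7,-8,-7,-8,-7,-8]}}

```text
clock: 23.0
position: [0.3894, -0.249, 0.3043]
tool_rot: [-3.142, -0.002, 2.265]
force: [-1.3, -0.3, 0.3]
grip_width: 0.036
finger_force: 0.0
```

Request:
{"op": "move_arm", "data": {"gripper": [0.42,0.42,0.42,0.42,0.42,0.42], "linear": [[-0.2,-0.6,0.1],[-0.1,-0.7,0.2],[0,-0.7,0.1],[0.1,-0.6,0.1],[0,0,0],[0,0,0]], "twist": [-7,-8,-7,-8,0,0]}}

```text
clock: 23.6
position: [0.3745, -0.2704, 0.2998]
tool_rot: [3.141, -0.001, 2.778]
force: [0.4, 0.3, 0.2]
grip_width: 0.0357
finger_force: 0.0
```

Request:
{"op": "move_arm", "data": {"gripper": [0.42,0.42,0.42,0.42], "linear": [[0,0,4],[0,0,4],[0,0,3],[0,0,0]], "twist": [0,0,0,0]}}

```text
clock: 24.0
position: [0.3735, -0.2692, 0.1876]
tool_rot: [3.139, -0.005, 2.781]
force: [-0.1, 0.8, 0.0]
grip_width: 0.0361
finger_force: 0.0
```

Request:
{"op": "move_arm", "data": {"gripper": [0.42,0.42,0.42,0.42,0.42], "linear": [[0,0,1],[0,0,1],[0,0,1],[0,0,0.7],[0,0,0]], "twist": [0,0,0,0,0]}}

```text
clock: 24.5
position: [0.3744, -0.2705, 0.1527]
tool_rot: [3.141, -0.001, 2.782]
force: [-0.6, -0.4, -0.8]
grip_width: 0.0355
finger_force: 0.0
```

Request:
{"op": "move_arm", "data": {"gripper": [0.05,0.05,0.05,0.05,0.05], "linear": [[0,0,0],[0,0,0],[0,0,0],[0,0,0],[0,0,0]], "twist": [0,0,0,0,0], "squeeze": 40}}

```text
clock: 25.0
position: [0.375, -0.2708, 0.1537]
tool_rot: [-3.141, 0.001, 2.783]
force: [-0.8, 0.8, 7.1]
grip_width: 0.0101
finger_force: 39.2
```

```bash
python3 - <<'E'
from h import *
s=monitor.observe();p=pose();print(p,s["force"])
import h
# fitted circle: TCP = H + R(psi-pi/2)(-.0577,.1748)
H2=np.array([.5583,-.2785])
M=lambda a:R.from_euler("z",a).as_matrix()[:2,:2]
a=p[3]-np.pi/2; off=p[:2]-(H2+M(a)@[-.0577,.1748]); print(off, M(a).T@off)
b=M(a).T@off+[-.0577,.1748]
angs=np.r_[np.arange(a-.06,.05,-.06),[.03,0,-.03,-.05,-.068,-.075]]
plan([(*(H2+M(x)@b),p[2],x+np.pi/2) for x in angs],start=p)
E
```

```text
[ 0.37496569 -0.27077825  0.15366637  2.78270991] [-0.75258204  0.81271699  7.09377749]
[0.00059502 0.00035095] [ 0.00053758 -0.00043385]
0 L [[0.3, 1.1, -0.0], [0.3, 1.0, -0.0], [0.3, 1.1, -0.0], [0.3, 1.0, -0.0], [0.3, 1.1, -0.0], [0.4, 1.0, -0.0], [0.3, 1.1, -0.0], [0.3, 1.0, -0.0]] T [3.0, 4.0, 3.0, 4.0, 3.0, 4.0, 3.0, 4.0]
1 L [[0.3, 1.1, -0.0], [0.3, 1.1, -0.0], [0.3, 1.0, -0.0], [0.3, 1.1, -0.0], [0.3, 1.0, -0.0], [0.4, 1.1, -0.0], [0.3, 1.0, -0.0], [0.3, 1.1, -0.0]] T [3.0, 3.0, 4.0, 3.0, 4.0, 3.0, 4.0, 3.0]
2 L [[0.3, 1.0, -0.0], [0.3, 1.1, -0.0], [0.3, 1.1, -0.0], [0.2, 0.7, -0.0], [0.2, 0.5, -0.0], [0.2, 0.5, -0.0], [0.1, 0.4, -0.0], [0.1, 0.3, -0.0]] T [3.0, 4.0, 3.0, 3.0, 1.0, 2.0, 1.0, 1.0]
3 L [[0.0, 0.1, -0.0]] T [1.0]
end [ 0.5141 -0.1004  0.1537  1.4912]
```

Request:
{"op": "move_arm", "data": {"gripper": [0.05,0.05,0.05,0.05,0.05,0.05,0.05,0.05], "linear": [[0.3,1.1,0],[0.3,1.0,0],[0.3,1.1,0],[0.3,1.0,0],[0.3,1.1,0],[0.4,1.0,0],[0.3,1.1,0],[0.3,1.0,0]], "twist": [3,4,3,4,3,4,3,4], "squeeze": 45}}

```text
clock: 25.8
position: [0.3996, -0.1869, 0.1537]
tool_rot: [3.141, 0.002, 2.292]
force: [6.9, -2.2, 0.1]
grip_width: 0.0094
finger_force: 44.8
```

Request:
{"op": "move_arm", "data": {"gripper": [0.05,0.05,0.05,0.05,0.05,0.05,0.05,0.05], "linear": [[0.3,1.1,0],[0.3,1.1,0],[0.3,1.0,0],[0.3,1.1,0],[0.3,1.0,0],[0.4,1.1,0],[0.3,1.0,0],[0.3,1.1,0]], "twist": [3,3,4,3,4,3,4,3]}}

```text
clock: 26.6
position: [0.4602, -0.1237, 0.1537]
tool_rot: [3.14, 0.001, 1.82]
force: [2.3, -1.8, 4.7]
grip_width: 0.0094
finger_force: 44.5
```

Request:
{"op": "move_arm", "data": {"gripper": [0.05,0.05,0.05,0.05], "linear": [[0.3,1.0,0],[0.3,1.1,0],[0,0,0],[0,0,0]], "twist": [3,4,0,0]}}

```text
clock: 27.0
position: [0.4792, -0.1132, 0.1537]
tool_rot: [3.14, 0.001, 1.701]
force: [2.9, -3.3, 5.7]
grip_width: 0.0093
finger_force: 45.3
```

```bash
python3 - <<'E'
from h import *
s=monitor.observe();p=pose();print(p,s["force"])
H2=np.array([.5583,-.2785]);M=lambda a:R.from_euler("z",a).as_matrix()[:2,:2]
b=[-.0572,.1744];a=p[3]-np.pi/2;print("th",a-CY,p[:2]-(H2+M(a)@b))
plan([(*(H2+M(x)@b),p[2],x+np.pi/2) for x in (a-.04,a-.07,.01,-.02,-.05,-.068)],start=p)
E
```

```text
[ 0.47924252 -0.1131661   0.15369686  1.70138701] [ 2.91715389 -3.2675433   5.73879736]
th 0.1985906842588014 [ 0.0003658  -0.00013253]
0 L [[0.2, 0.7, -0.0], [0.2, 0.5, -0.0], [0.3, 0.9, -0.0], [0.1, 0.5, -0.0], [0.2, 0.5, -0.0], [0.1, 0.3, -0.0]] T [2.0, 2.0, 3.0, 2.0, 1.0, 1.0]
end [ 0.5126 -0.1005  0.1537  1.5094]
```

Request:
{"op": "move_arm", "data": {"gripper": [0.05,0.05,0.05,0.05,0.05,0.05,0.05,0.05], "linear": [[0.2,0.7,0],[0.2,0.5,0],[0.3,0.9,0],[0.1,0.5,0],[0.2,0.5,0],[0.1,0.3,0],[0,0.1,0],[0,0,0]], "twist": [2,2,3,2,1,1,0.5,0]}}

```text
clock: 27.8
position: [0.5134, -0.1007, 0.1537]
tool_rot: [3.14, 0.0, 1.5]
force: [6.9, -2.5, 4.1]
grip_width: 0.0091
finger_force: 45.3
```

Request:
{"op": "move_arm", "data": {"gripper": [0.05,0.05,0.05], "linear": [[0,0.2,0],[0,0.1,0],[0,0,0]], "twist": [0,0,0]}}

```text
clock: 28.1
position: [0.517, -0.0999, 0.1538]
tool_rot: [3.139, -0.001, 1.501]
force: [9.3, 4.7, 1.3]
grip_width: 0.0093
finger_force: 44.4
```

Request:
{"op": "move_arm", "data": {"gripper": [0.05,0.05,0.05], "linear": [[0,0.1,0],[0,0.1,0],[0,0,0]], "twist": [0,0,0]}}

```text
clock: 28.4
position: [0.5172, -0.0998, 0.1536]
tool_rot: [-3.14, -0.001, 1.501]
force: [-6.1, 6.0, 14.1]
grip_width: 0.0093
finger_force: 45.7
```

Request:
{"op": "move_arm", "data": {"gripper": [0.05,0.05,0.05], "linear": [[0,0.1,0],[0,0.1,0],[0,0,0]], "twist": [0,0,0]}}

```text
clock: 28.7
position: [0.5173, -0.0999, 0.1535]
tool_rot: [-3.137, -0.0, 1.501]
force: [-20.4, 9.5, 26.8]
grip_width: 0.0095
finger_force: 47.1
```

The door is at its stop: x stays at 0.517 while the force rises to 20 N. I'll ease off, release and move clear.

Request:
{"op": "move_arm", "data": {"gripper": [0.05,0.2,0.36,0.36,0.36,0.36,0.36,0.36], "linear": [[0,-0.2,-0.1],[0,0,0],[0,0,0],[0,0,0],[0,0,-1],[0,0,-3],[0,0,-4],[0,0,-4]], "twist": [0,0,0,0,0,0,0,0]}}

```text
clock: 29.5
position: [0.5175, -0.1006, 0.2763]
tool_rot: [-3.141, -0.0, 1.5]
force: [-0.3, -0.2, 1.0]
grip_width: 0.0307
finger_force: 0.0
```

Request:
{"op": "move_arm", "data": {"gripper": [0.36,0.36,0.36,0.36,0.36,0.36,0.36,0.36], "linear": [[0,0,-3],[-3.5,-2,0],[-4,-2,0],[-4,-2,0],[-4,-1,0],[-4,-1,0],[-4,-1,0],[0,0,0]], "twist": [0,0,0,0,0,0,0,0]}}

```text
clock: 30.3
position: [0.4088, -0.3337, 0.3046]
tool_rot: [-3.141, 0.001, 1.493]
force: [-0.3, 1.2, -0.5]
grip_width: 0.0307
finger_force: 0.0
```

```bash
python3 - <<'E'
from h import *
s=monitor.observe();print(pose(),s["force"])
for n in("side","top"):
    a=viewer.grab_frame(n)["img"].astype(int);b=cv2.imread(f"pics/{n}0.png")[:,:,::-1].astype(int)
    d=cv2.medianBlur((np.abs(a-b).max(2)>45).astype(np.uint8)*255,3)
    k,l,st,ce=cv2.connectedComponentsWithStats(d); print(n,[st[i].tolist() for i in range(1,k) if st[i,4]>6])
E
```

```text
[ 0.408795   -0.33374829  0.30455312  1.49335561] [-0.26816665  1.21136045 -0.50429012]
side [[492, 104, 50, 54, 935], [561, 112, 20, 25, 190], [504, 138, 70, 88, 3161], [577, 138, 6, 4, 15], [557, 143, 76, 79, 2901], [485, 157, 18, 35, 304], [472, 191, 44, 50, 949], [592, 199, 48, 63, 549], [445, 208, 115, 119, 4672], [554, 243, 24, 23, 279], [436, 253, 188, 227, 6310], [628, 276, 12, 18, 125], [610, 306, 30, 46, 808], [255, 310, 31, 28, 688], [406, 331, 99, 68, 1558], [439, 356, 7, 5, 21], [339, 375, 95, 105, 1595], [399, 395, 31, 55, 136], [337, 438, 8, 15, 87], [351, 446, 11, 16, 64], [424, 470, 15, 10, 59], [372, 476, 4, 4, 9]]
top [[359, 129, 281, 306, 35072], [477, 139, 13, 37, 159], [478, 279, 4, 3, 7], [249, 289, 30, 29, 667], [485, 320, 4, 3, 9], [283, 349, 77, 94, 1918], [357, 432, 37, 36, 465], [335, 445, 5, 4, 10], [305, 447, 5, 9, 22], [312, 453, 11, 14, 63], [318, 453, 40, 27, 371], [387, 458, 4, 16, 41], [310, 469, 5, 4, 13]]
```

Comparing before and after, the door, handle and cupboard region is identical to the original shut state. Apart from the arm itself, the only difference is the green tin's place in the carrier.

```bash
python3 -c "
from workcell import bot
print(bot.job_done())"
```

```text
the job is handed in; nothing more can be done
None
```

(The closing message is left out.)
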